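# Roll the tile jig's wheel until the jaw meets the gauge mark

## Task

Set the tile-painting jig: with a fingertip on top of its knurled wheel, roll the wheel, stroke by stroke, until the sliding jaw has closed the gap beside the painted tile down to the gauge mark, that is, until the jaw's pointer lines up with the thin black fin on the small steel gauge clip at the jig's side. Move the jaw only by the wheel, never by pushing on the jaw itself, and do not grasp or lift anything. Leave the tile, paint tub, jar and brush pot where they are, and take the hand away at the end.

Things in the scene. Friction and masses are not known exactly. Their poses are not given: they have to be found in the camera images.
- wheel_top (a point): Highest point of the knurled wheel at rest, 78.5 mm above the table; fixed to the jig, so it does not turn. Its x axis is level, along the jig from the wheel to the jaw, tile and fence; z up. The wheel is half sunk between two grey cheeks (44 mm over both, 84 mm long) whose tops are 20 mm lower. The axle is rigid: press lightly, a few newtons.
- wheel: Steel wheel on edge, 63 mm in diameter over 30 ridges (1.5 mm proud), 24 mm wide; origin at its centre, 31.5 mm below its top; its axes turn with it. Dragging its top towards wheel_top's +x moves the jaw to +x (closes the gap), -x opens: 10 mm of jaw per rad, about 1 mm per 3.15 mm of fingertip. Stays where left (0.6 N at the rim to turn); stops at the ends of the jaw's 45 mm travel.
- jaw: Sliding jaw: black bar 16 mm along the jig, 70 mm across it, top 34.5 mm above the table; origin under its middle. It slides along wheel_top's x, driven by the wheel. It starts 40 to 52 mm short of the tile; the mark lies 14 to 38 mm farther towards the tile than the pointer's start.
- jaw_pointer (a point): Outer end of the jaw's pointer, a thin black strip (4 mm wide, top 38 mm above the table) on the bar near its tile-side edge, reaching 20 mm past the bar's end to the gauge rail at the side of the jig; on the strip's centre line, 38 mm above the table.
- gauge_mark (a point): Gauge mark: inner end of the thin black fin (4 mm wide, 22 mm long across the jig, top 43 mm above the table) on the small steel clip (20 x 18 mm) on the rail along one long side of the jig; 38 mm above the table. Its x axis is parallel to wheel_top's. Pointer and mark are lined up when equal along that axis. The clip stays fixed.
- tile_center (a point): Centre of the freshly painted white tile (100 x 100 x 8 mm) lying loose on the jig's 15 mm thick bed against the fence.
- tub_center (a point): Centre of an open paint tub, 75 x 70 mm, 45 mm high, loose on the table beside the jig near the wheel, on the gauge clip's side.
- jar_center (a point): Centre of a lidded jar, 56 mm in diameter, 75 mm high, loose on the table on the opposite side of the jig from the gauge clip.
- pot_center (a point): Centre of a square brush pot, 80 x 80 mm, 100 mm high, with brushes standing up to 215 mm, loose on the table beside the tile (the point is 50 mm above the table).

How it is judged:
On the way:
1. a finger rolls the wheel and the jaw moves with it (contact force between the fingers and wheel above 0.3 N and linear speed of jaw above 0.002 m/s), for 0.1 s.
At the end, for the whole second after the job is handed in: The jaw's pointer is lined up with the gauge mark within 2.5 mm along the jig and at rest, the tile is within 6 mm of where it lay, and tub, jar and pot are within 20 mm of where they stood (x of jaw_pointer in the frame of gauge_mark between -0.0025 and 0.0025 m and linear speed of jaw below 0.002 m/s and distance of tile_center from where it was at the start of the episode below 0.006 m and distance of each of tub_center, jar_center, pot_center from where it was at the start of the episode below 0.02 m); the robot touches nothing.
It fails at once if the jaw is pushed directly instead of by the wheel (over 1 N) (contact force between any of the fingers, the arm and jaw above 1 N).
It fails at once if the painted tile is shifted over 6 mm or lifted (distance of tile_center from where it was at the start of the episode above 0.006 m).
It fails at once if the tub, jar or brush pot is shifted over 20 mm, knocked over or lifted (distance of any of tub_center, jar_center, pot_center from where it was at the start of the episode above 0.02 m).
It also fails if it takes over 45 s, if anything falls off the work surface, if the arm or the gripper's body presses on something with over 40 N, if the wrist force passes 120 N, or if a joint passes its speed limit or range.

## Robot

A 7-joint arm with a two-finger parallel gripper is mounted at the origin on the work surface. World frame = base frame: x ahead of the robot, y to its left, z up, the work surface at z = 0. Lengths are in m, angles in rad, forces in N, time in s.
With the tool pointing down it reaches from about 0.4 to 0.85 m from the base axis. Payload 10.4 kg.
Tool frame: the origin (TCP) lies on the centre line of the jaws, within the pads' length; the fingertips stand 17 mm ahead of it and the grasp point (between the pads) lies 2 mm behind it; z points along the fingers, y is the line along which they close (so a half turn about z gives the same grasp; the last joint's range is limited). The gripper opens to 85 mm and grips with 20 to 120 N. Pads are 22 mm wide; open, the fingers measure 114 mm over their backs; the gripper's body (76 mm by 85 mm) begins 54 mm behind the grasp point. The pads swing forward as they close: fully open they stand 13 mm farther back than shut.
Start: joints at [1.089, 0.332, -0.065, 1.46, 0.022, 1.35, -0.088], TCP at [0.277, -0.56, 0.248] pointing down, gripper open.
Joint ranges: [-2.6, 2.6], [-0.5, 2.12], [-1.47, 1.34], [0.16, 2.42], [-1.27, 4.41], [0.06, 2.06], [-2.6, 2.6]. Speed limits (rad/s): [2.22, 2.22, 2.79, 2.79, 3.14, 3.14, 3.14].

## Interface

Orientations are given as a unit quaternion [x, y, z, w].
In Python, from workcell import sensors, imaging, order, spotter gives the robot as it stands. The module is installed in compiled form; this text tells all that it offers.
- The arm moves only by the shell command python3 -m inch 'ROWS' [FORCE]. ROWS is JSON, a list that holds one entry, the list of rows, each a list of 7 numbers: the shift along the tool's x, y, z in m, then the turn, a rotation vector about the tool's x, y, z in rad, then the closure, from -1 (fully open) to 1 (shut). In form: [[[x, y, z, ax, ay, az, hand], ...]]. A call has 1 to 10 rows; each row is the pose to reach, as a shift and turn from the pose commanded when the call began, along the tool's axes at that moment; what a row does not reach only later rows make up. A row lasts 1/10 s, in which the tool goes at most 50 mm and 8.59 degrees, less where a joint would pass 70% of its speed; a pose out of reach is approached as far as the arm can. A call with a gripper value outside its range is refused whole. The fingers move at their own pace and stop on an object; FORCE is the grip in N (left out, the last holds). Time passes only in rows, so rows that repeat a pose let the fingers close. It gives the time, the measured TCP pose, the force, the opening and the grip force at its end, in the units of the state.
- sensors.get_obs(): the state, without advancing time (a new reading comes with each control period).
- imaging.camera(name): name is "side" or "top"; returns the picture (384x512x3 uint8, blue, green, red); there is no depth.
- imaging.calibration(name): a dict with "mtx" (3x3 intrinsics, pixels), "R" (3x3) and "t" (3): a world point X has camera coordinates R X + t. Camera axes: x right, y down, z forward; pixel columns grow to the right and rows downward; lengths in m; the calibration is good to about 2 mm. A picture is of the moment at which its call begins. calibration takes no time and is no camera call.
- order.hand_in(): hands the job in; it is judged then, once.
Trained networks look in the newest picture that a camera, given by its name, has taken for a name from the list of things; names that differ only in an ending like _2 or _b are one class to them, and where a whole thing is asked for, a point or a joint stands for the part that bears it (a point fixed in the world has none). Each returns a list of dicts, best first, with "conf" (0 to 1); they miss things now and then, are a little off and sometimes report something else, mostly with a low value. They report only what shows in the picture. A call takes as long as a camera call.
- spotter.look_for(label, camera): "pixel" ([column, row] in pixels, amid what is visible of it).
The state is a dict: "clock": time; "joint_pos": joint angles; "joint_velocities": joint speeds; "tau": joint torques, N m; "position": TCP position; "ee_rot": TCP orientation; "ft_force": force on the tool from outside, world axes, zero at the start; "torque": the same for the moment, N m; "grip_width": opening from 0.0 (shut) to 1.0 (fully open); "grasp_force": force on a finger pad.
Only numpy, scipy, OpenCV 4.12 (cv2) and the standard library are available. Lean on these libraries where they do the work, as an engineer would, in place of code of your own. Each camera call takes 0.05 s, during which the arm holds its last target. There are 200 camera calls.

## Working session

There is one attempt and no reset: what is moved stays moved. The work goes in short steps, Python scripts to look and compute and a shell command to move; the robot and the scene stay as the last step left them, time stands still between calls to the robot, and variables do not carry over. Pictures are saved under pics/ and viewed, at most 10 in all, crops included, and the job is handed in when it is done.

```bash
mkdir -p pics; cat > h.py <<'E'
import numpy as np,cv2
from workcell import sensors,imaging,order,spotter
def ray(cam,px):
    c=imaging.calibration(cam);R=np.array(c["R"]);t=np.array(c["t"]).ravel()
    d=R.T@np.linalg.inv(np.array(c["mtx"]))@np.array([px[0],px[1],1.]);return -R.T@t,d
def atz(cam,px,z):
    o,d=ray(cam,px);return o+d*(z-o[2])/d[2]
def proj(cam,X):
    c=imaging.calibration(cam);p=np.array(c["mtx"])@(np.array(c["R"])@np.array(X)+np.array(c["t"]).ravel());return p[:2]/p[2]
E
python3 - <<'E'
from h import *
for cam in("side","top"):
    im=imaging.camera(cam);cv2.imwrite(f"pics/{cam}0.png",im)
    print(cam,ray(cam,(256,192)))
H=dict(wheel_top=.0785,wheel=.06,jaw=.0345,jaw_pointer=.038,gauge_mark=.038,tile_center=.023,tub_center=.045,jar_center=.075,pot_center=.1)
for k,z in H.items():
    for cam in("top","side"):
        r=spotter.look_for(k,cam)
        print(k,cam,[(np.round(x["pixel"]),round(x["conf"],2),atz(cam,x["pixel"],z).round(3)[:2]) for x in r[:2]])
o=sensors.get_obs();print({k:np.round(v,3) for k,v in o.items()})
E
```

```text
side (array([ 0.5188908 , -0.51364089,  0.64340597]), array([ 0.05222207,  0.71466652, -0.69755018]))
top (array([0.43319608, 0.06259831, 0.8551496 ]), array([ 0.15716347, -0.0360906 , -0.98702042]))
wheel_top top [(array([270., 227.]), 0.87, array([0.484, 0.006])), (array([267., 222.]), 0.36, array([0.493, 0.012]))]
wheel_top side [(array([224., 253.]), 0.75, array([ 0.492, -0.078])), (array([231., 233.]), 0.17, array([ 0.506, -0.034]))]
wheel top [(array([305., 238.]), 0.68, array([ 0.462, -0.069]))]
wheel side [(array([206., 262.]), 0.92, array([ 0.459, -0.079])), (array([229., 235.]), 0.39, array([ 0.502, -0.024]))]
jaw top [(array([270., 223.]), 0.67, array([0.495, 0.002]))]
jaw side [(array([229., 233.]), 0.87, array([0.502, 0.004]))]
jaw_pointer top [(array([267., 223.]), 0.59, array([0.494, 0.009]))]
jaw_pointer side [(array([229., 231.]), 0.58, array([0.502, 0.004]))]
gauge_mark top []
gauge_mark side [(array([290., 283.]), 0.25, array([ 0.602, -0.125]))]
tile_center top [(array([222., 210.]), 0.97, array([0.527, 0.106]))]
tile_center side [(array([243., 202.]), 0.66, array(
[... 329 characters left out ...]
.]), 0.78, array([0.4  , 0.157])), (array([265., 287.]), 0.63, array([0.366, 0.02 ]))]
pot_center side [(array([178., 171.]), 0.81, array([0.41, 0.12]))]
{'clock': np.float64(1.0), 'joint_pos': array([ 1.089,  0.332, -0.065,  1.46 ,  0.022,  1.35 , -0.089]), 'joint_velocities': array([ 0.   , -0.   , -0.002,  0.001, -0.   , -0.003, -0.001]), 'tau': array([-1.0000e-03, -6.2524e+01,  4.9000e-02, -3.9184e+01,  1.6000e-02,
        2.0000e-03,  0.0000e+00]), 'position': array([ 0.277, -0.56 ,  0.248]), 'ee_rot': array([0.974, 0.227, 0.   , 0.   ]), 'ft_force': array([ 0.308, -0.016,  0.374]), 'torque': array([-0.03 ,  0.007, -0.016]), 'grasp_force': np.float64(0.0), 'grip_width': np.float64(1.0)}
```

View pics/top0.png

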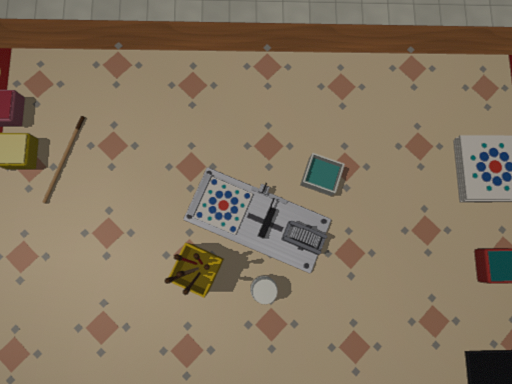

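View pics/side0.png

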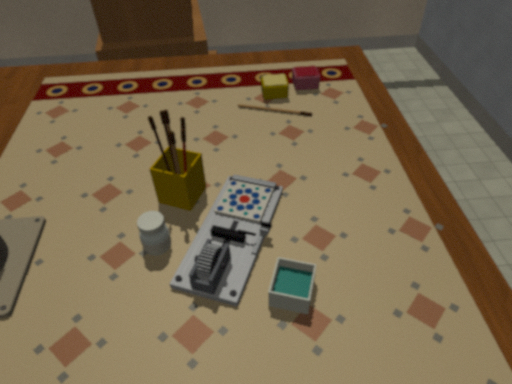

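The top view shows the wheel at about (304,236), the black jaw at (268,222) and the tile at (223,206). The gauge clip is at about (264,189), the tub at (323,174), the jar at (264,291) and the pot at (197,269). I'll zoom in on the jig.

```bash
python3 - <<'E'
from h import *
a=cv2.imread("pics/top0.png")[165:275,180:335];a=cv2.resize(a,None,fx=5,fy=5,interpolation=cv2.INTER_CUBIC)
cv2.imwrite("pics/topc.png",a)
b=cv2.imread("pics/side0.png")[170:305,170:320];b=cv2.resize(b,None,fx=4.4,fy=4.4,interpolation=cv2.INTER_CUBIC)
cv2.imwrite("pics/sidec.png",b)
E
```

```text
(no output)
```

View pics/topc.png

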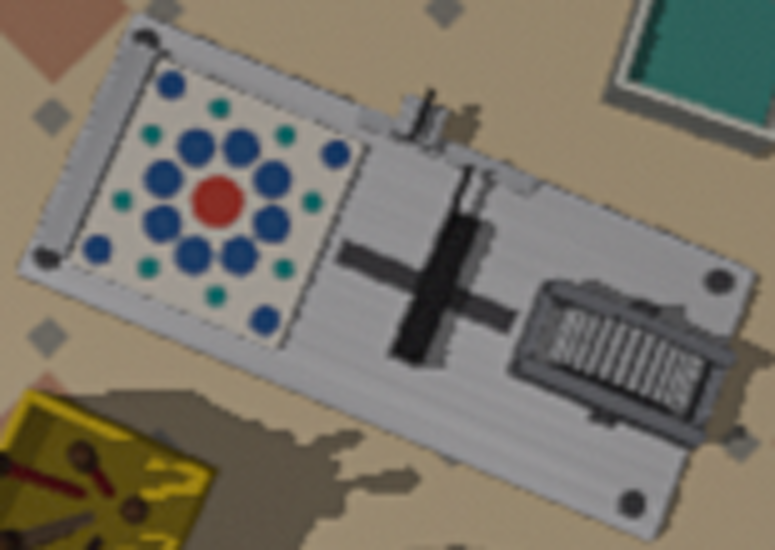

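View pics/sidec.png

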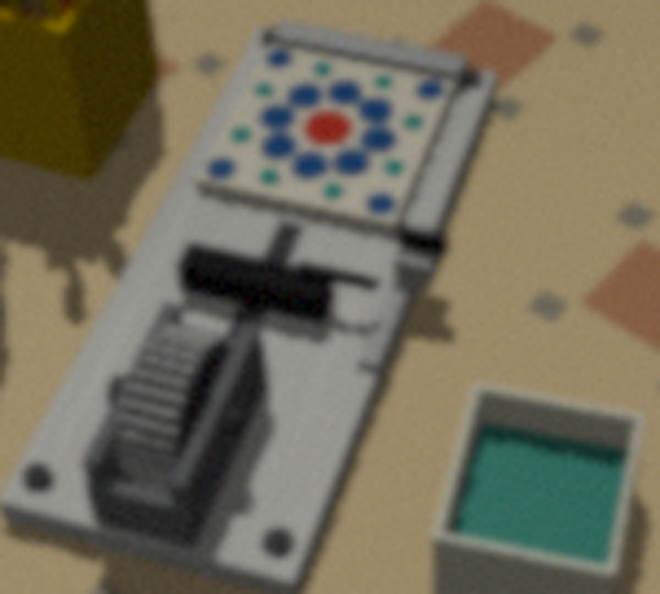

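The crops show the pointer tip at crop (470,170) and the fin's inner end at about (415,138) in the top view. The cheeks' centre is at about (624,362). Next I'll compute the geometry.

```bash
cat >> h.py <<'E'
T=lambda u,v,z:atz("top",(180+(u+.5)/5-.5,165+(v+.5)/5-.5),z)
S=lambda u,v,z:atz("side",(170+(u+.5)/4.4-.5,170+(v+.5)/4.4-.5),z)
E
python3 - <<'E'
from h import *
def ang(a,b): d=(b-a)[:2]; return np.degrees(np.arctan2(d[1],d[0])).round(2)
print("edges",ang(T(757,270,.015),T(140,15,.015)),ang(T(655,538,.015),T(20,270,.015)),
 "tile",ang(T(367,147,.023),T(160,57,.023)),ang(T(282,347,.023),T(75,258,.023)),
 "cheek",ang(T(735,355,.0585),T(548,285,.0585)),ang(T(700,440,.0585),T(515,370,.0585)),
 "side",ang(S(295,585,.015),S(497,80,.015)),ang(S(5,500,.015),S(255,30,.015)))
w=np.mean([T(*p,.0585) for p in((735,355),(548,285),(700,440),(515,370))],0);print("wheel c",w)
print("axle ends",T(645,307,.047),T(603,415,.047))
a=np.radians(ang(T(757,270,.015),T(20,270,.015)) if 0 else np.mean([ang(T(757,270,.015),T(140,15,.015)),ang(T(655,538,.015),T(20,270,.015))]))
e=np.array([np.cos(a),np.sin(a)]);n=np.array([-e[1],e[0]])
for nm,p in dict(ptr_base=T(461,212,.038),ptr_tip=T(470,168,.038),fin_in=T(416,139,.043),fin_out=T(432,92,.043),tile=T(217,202,.023),
  sptr0=S(303,271,.038),sptr1=S(375,283,.038),sfin0=S(402,238,.043),sfin1=S(441,243,.043),stile=S(328,129,.023),wt_side=S(185,370,.0785)).items():
  d=(p-w)[:2];print(nm,p.round(4)[:2],"along %.4f across %.4f"%(d@e,d@n))
print(np.degrees(a),e,n)
E
```

```text
edges 67.01 66.81 tile 65.98 66.4 cheek 69.03 68.88 side 66.65 67.41
wheel c [ 0.46364551 -0.06771365  0.0585    ]
axle ends [ 0.48754298 -0.07919808  0.047     ] [ 0.44196142 -0.05972258  0.047     ]
ptr_base [ 0.5301 -0.0014] along 0.0870 across -0.0351
ptr_tip [ 0.5494 -0.0057] along 0.0907 across -0.0546
fin_in [0.5616 0.0181] along 0.1173 across -0.0564
fin_out [0.5824 0.0108] along 0.1188 across -0.0784
tile [0.5369 0.1054] along 0.1880 across 0.0005
sptr0 [0.5204 0.0024] along 0.0867 across -0.0247
sptr1 [ 0.5512 -0.008 ] along 0.0893 across -0.0571
sfin0 [0.5652 0.0122] along 0.1133 across -0.0621
sfin1 [0.582  0.0074] along 0.1155 across -0.0794
stile [0.5382 0.1038] along 0.1870 across -0.0013
wt_side [ 0.4712 -0.0774] along -0.0059 across -0.0108
66.91 [0.39217657 0.91988996] [-0.91988996  0.39217657]
```

```bash
python3 -m inch '[[[0.04,-0.035,0,0,0,-0.14,1],[0.08,-0.07,0,0,0,-0.28,1],[0.12,-0.105,0,0,0,-0.42,1],[0.16,-0.14,0,0,0,-0.56,1],[0.2,-0.175,0.02,0,0,-0.71,1],[0.24,-0.21,0.04,0,0,-0.71,1],[0.28,-0.25,0.06,0,0,-0.71,1],[0.32,-0.29,0.08,0,0,-0.71,1],[0.35,-0.325,0.09,0,0,-0.71,1],[0.377,-0.352,0.10,0,0,-0.71,1]]]' 20; python3 -m inch '[[[0,0,0,0,0,0,1],[0,0,0,0,0,0,1],[0,0,0,0,0,0,1]]]'; python3 - <<'E'
from h import *
from scipy.spatial.transform import Rotation as Ro
o=sensors.get_obs();R=Ro.from_quat(o["ee_rot"]).as_matrix();print(o["clock"],o["position"],R.round(3),o["ft_force"],o["grip_width"])
e=np.array([.3922,.9199]);w=np.array([.4637,-.0677]);g=np.r_[w-.010*e,.0785+.017+.010]
print("need",R.T@(g-o["position"]))
print("tool x ang",np.degrees(np.arctan2(R[1,0],R[0,0])))
E
```

```text
clock: 2.0
position: [0.4498, -0.1053, 0.1564]
ee_rot: [0.834, 0.552, 0.0, 0.0]
ft_force: [1.1, -1.2, -0.1]
grip_width: -0.001
grasp_force: 0.0
clock: 2.3
position: [0.4496, -0.1081, 0.1569]
ee_rot: [0.834, 0.551, -0.0, 0.0]
ft_force: [0.5, -0.8, -0.6]
grip_width: -0.0
grasp_force: 0.0
2.3 [ 0.44957119 -0.10814098  0.15694764] [[ 0.392  0.92   0.   ]
 [ 0.92  -0.392 -0.001]
 [-0.     0.001 -1.   ]] [ 0.5250296  -0.8028198  -0.64719608] -0.0004032625424771891
need [ 0.03276106 -0.00289988  0.0514335 ]
tool x ang 66.89119196360546
```

```bash
python3 -m inch '[[[0.016,-0.002,0.02,0,0,0,1],[0.033,-0.003,0.04,0,0,0,1],[0.033,-0.003,0.0515,0,0,0,1],[0.033,-0.003,0.0515,0,0,0,1],[0.033,-0.003,0.0515,0,0,0,1]]]'; python3 - <<'E'
from h import *
a=imaging.camera("top")[165:275,180:335];b=imaging.camera("side")[190:310,170:320]
a=cv2.resize(a,(512,363),interpolation=2);b=cv2.resize(b,(288,230),interpolation=2)
b=np.vstack([b,np.zeros((133,288,3),np.uint8)])
cv2.imwrite("pics/a.png",np.hstack([a,b]))
E
```

```text
clock: 2.8
position: [0.4598, -0.0769, 0.1057]
ee_rot: [0.835, 0.551, -0.0, 0.0]
ft_force: [0.1, -0.0, 0.8]
grip_width: 0.002
grasp_force: 0.0
```

View pics/a.png

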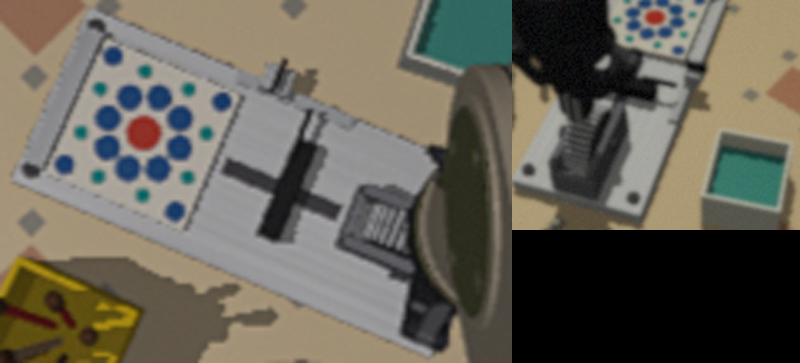

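The hand is just above the wheel with the fingers over it. The top crop still shows the pointer at about (310,125) and the fin at (275,90). I'll lower until there is contact.

```bash
python3 -m inch '[[[0,0,0.006,0,0,0,1],[0,0,0.008,0,0,0,1],[0,0,0.009,0,0,0,1],[0,0,0.009,0,0,0,1]]]'; python3 -m inch '[[[0,0,0.0005,0,0,0,1],[0,0,0.001,0,0,0,1],[0,0,0.001,0,0,0,1]]]'; python3 -m inch '[[[0,0,0.0005,0,0,0,1],[0,0,0.001,0,0,0,1],[0,0,0.001,0,0,0,1]]]'
```

```text
clock: 3.3
position: [0.4597, -0.0755, 0.096]
ee_rot: [0.834, 0.552, -0.0, -0.0]
ft_force: [-1.0, 0.7, 0.4]
grip_width: 0.001
grasp_force: 0.0
clock: 3.6
position: [0.4599, -0.0755, 0.0954]
ee_rot: [0.834, 0.552, 0.0, 0.0]
ft_force: [-0.5, -0.1, 2.3]
grip_width: -0.004
grasp_force: 1.3
clock: 3.9
position: [0.4601, -0.0756, 0.0951]
ee_rot: [0.834, 0.552, 0.0, 0.0]
ft_force: [-4.7, 0.3, 12.4]
grip_width: -0.001
grasp_force: 6.3
```

```bash
python3 -m inch '[[[0,0,-0.0004,0,0,0,1],[0.004,0,-0.0004,0,0,0,1],[0.008,0,-0.0004,0,0,0,1],[0.012,0,-0.0004,0,0,0,1],[0.016,0,-0.0004,0,0,0,1],[0.02,0,-0.0004,0,0,0,1],[0.02,0,-0.0004,0,0,0,1]]]'; cat >> h.py <<'E'
def track():
    "distance along jig from pointer to fin; also tiny crop"
    out=[]
    im=imaging.camera("top");cv2.imwrite("pics/last.png",im)
    return im
E
python3 - <<'E'
from h import *
im=track();print(sensors.get_obs()["clock"])
a=cv2.resize(im[180:240,230:310],(800,600),interpolation=2);cv2.imwrite("pics/b.png",a)
E
```

```text
clock: 4.6
position: [0.4678, -0.0566, 0.0945]
ee_rot: [0.834, 0.552, 0.0, -0.0]
ft_force: [0.1, 0.8, 1.0]
grip_width: -0.0
grasp_force: 0.5
4.65
```

View pics/b.png

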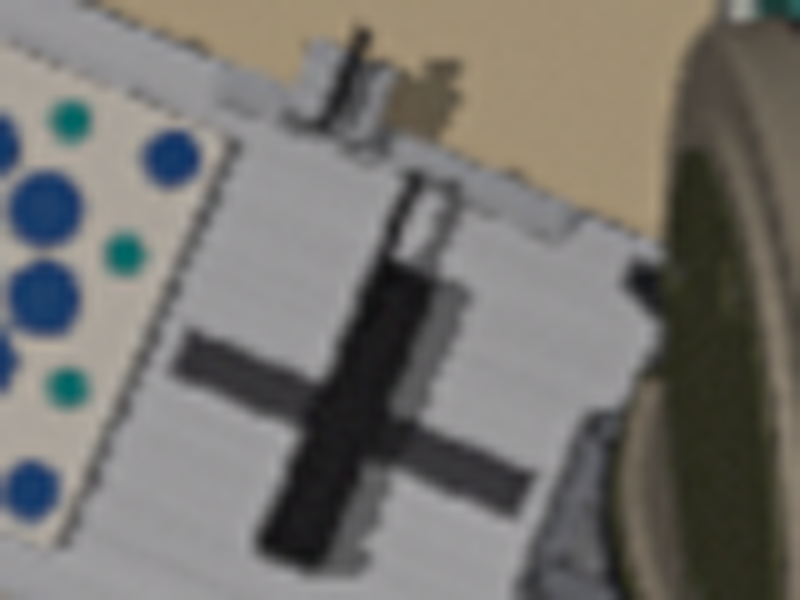

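The jaw moved: the pointer tip is now at view (413,178) and the fin's inner end at (330,125). I'll build a rectified profile measurement.

```bash
cat >> h.py <<'E'
W0=np.array([.4637,-.0677]);E0=np.array([.3922,.9199]);N0=np.array([-.9199,.3922])
def peak(im,cam,z,a0,a1,lo,hi,plot=False):
    """along-jig position of the darkest 4 mm strip in plane z, across in [lo,hi], along in [a0,a1]"""
    al=np.arange(a0,a1,.00025);ac=np.arange(lo,hi,.0005)
    P=np.array([[proj(cam,np.r_[W0+a*E0+c*N0,z]) for a in al] for c in ac]).astype(np.float32)
    g=cv2.remap(cv2.cvtColor(im,cv2.COLOR_BGR2GRAY),P[...,0],P[...,1],cv2.INTER_CUBIC).astype(float)
    res=[]
    for q in np.array_split(g,3):       # three across-bands: consistency check
        p=q.mean(0);s=np.convolve(p,np.ones(16)/16,"valid");i=s.argmin()
        d=np.clip(np.median(p)-20-p,0,None);k=slice(max(0,i-8),i+24);res.append((al[k]*d[k]).sum()/d[k].sum())
    return np.round(np.array(res)*1e3,1)
def report():
    for cam in ("top","side"):
        im=imaging.camera(cam);cv2.imwrite(f"pics/last_{cam}.png",im)
        show(im,cam)
def show(im,cam):
    f=peak(im,cam,.043,.105,.130,-.077,-.062);p=peak(im,cam,.038,.080,.130,-.053,-.041)
    print(cam,"fin",f,"ptr",p,"gap",(np.median(f)-np.median(p)).round(2))
E
python3 - <<'E'
from h import *
show(cv2.imread("pics/top0.png"),"top");show(cv2.imread("pics/side0.png"),"side");show(cv2.imread("pics/last.png"),"top")
E
python3 -m inch '[[[0,0,-0.008,0,0,0,1],[-0.022,0,-0.008,0,0,0,1],[-0.022,0,-0.004,0,0,0,1],[-0.022,0,0,0,0,0,1],[-0.022,0,0.0002,0,0,0,1],[-0.022,0,0.0002,0,0,0,1]]]'
```

```text
clock: 5.25
position: [0.4595, -0.0771, 0.095]
ee_rot: [0.834, 0.552, 0.0, 0.0]
ft_force: [-2.8, -0.6, 8.5]
grip_width: 0.002
grasp_force: 4.6Traceback (most recent call last):
  File "<stdin>", line 2, in <module>
  File "h.py", line 33, in show
    f=peak(im,cam,.043,.105,.130,-.077,-.062);p=peak(im,cam,.038,.080,.130,-.053,-.041)
  File "h.py", line 21, in peak
    P=np.array([[proj(cam,np.r_[W0+a*E0+c*N0,z]) for a in al] for c in ac]).astype(np.float32)
                 ~~~~^^^^^^^^^^^^^^^^^^^^^^^^^^^
  File "h.py", line 9, in proj
    c=imaging.calibration(cam);p=np.array(c["mtx"])@(np.array(c["R"])@np.array(X)+np.array(c["t"]).ravel());return p[:2]/p[2]
ValueError: time passes only in moves, steps and waits
```

```bash
python3 - <<'E'
s=open("h.py").read()
s=s.replace('''    P=np.array([[proj(cam,np.r_[W0+a*E0+c*N0,z]) for a in al] for c in ac]).astype(np.float32)
''','''    X=np.array([[np.r_[W0+a*E0+c*N0,z] for a in al] for c in ac]).reshape(-1,3);C=imaging.calibration(cam)
    P=cv2.projectPoints(X,cv2.Rodrigues(np.array(C["R"]))[0],np.array(C["t"]),np.array(C["mtx"]),None)[0].reshape(len(ac),len(al),2).astype(np.float32)
''')
open("h.py","w").write(s)
E
python3 -m inch '[[[0.004,0,0,0,0,0,1],[0.008,0,0,0,0,0,1],[0.012,0,0,0,0,0,1],[0.016,0,0,0,0,0,1],[0.02,0,0,0,0,0,1],[0.022,0,0,0,0,0,1],[0.022,0,0,0,0,0,1]]]'
python3 - <<'E'
from h import *
show(cv2.imread("pics/top0.png"),"top");show(cv2.imread("pics/side0.png"),"side");show(cv2.imread("pics/last.png"),"top")
report()
E
```

```text
clock: 5.95
position: [0.4676, -0.0565, 0.0942]
ee_rot: [0.834, 0.552, -0.0, -0.0]
ft_force: [0.4, 1.2, 0.5]
grip_width: 0.001
grasp_force: 0.3
top fin [118.9 118.4 118.1] ptr [91.  90.7 91. ] gap 27.4
side fin [113.7 113.2 113.9] ptr [88.6 88.6 88.3] gap 25.1
top fin [119.  118.3 118. ] ptr [96.1 96.6 96.8] gap 21.7
top fin [118.9 118.4 118. ] ptr [103.1 103.3 102.8] gap 15.3
side fin [113.5 113.3 114.1] ptr [100.6 100.8 100.6] gap 12.9
```

```bash
python3 -m inch '[[[0,0,-0.008,0,0,0,1],[-0.022,0,-0.008,0,0,0,1],[-0.022,0,-0.004,0,0,0,1],[-0.022,0,0,0,0,0,1],[-0.022,0,0,0,0,0,1]]]'
python3 -m inch '[[[0.004,0,0,0,0,0,1],[0.008,0,0,0,0,0,1],[0.012,0,0,0,0,0,1],[0.016,0,0,0,0,0,1],[0.02,0,0,0,0,0,1],[0.022,0,0,0,0,0,1],[0.022,0,0,0,0,0,1]]]'
python3 -c "
from h import *
report()"
```

```text
clock: 6.55
position: [0.4596, -0.0772, 0.0952]
ee_rot: [0.834, 0.552, 0.0, 0.0]
ft_force: [-2.3, -0.6, 10.7]
grip_width: -0.001
grasp_force: 5.0
clock: 7.25
position: [0.4676, -0.0564, 0.0942]
ee_rot: [0.834, 0.552, 0.0, -0.0]
ft_force: [0.1, 1.1, 0.8]
grip_width: 0.002
grasp_force: 0.9
top fin [118.9 118.3 118.1] ptr [110.  110.3 110.3] gap 8.0
side fin [113.6 113.3 113.9] ptr [108.  107.8  83.4] gap 5.8
```

```bash
python3 -m inch '[[[0,0,-0.008,0,0,0,1],[-0.022,0,-0.008,0,0,0,1],[-0.022,0,-0.004,0,0,0,1],[-0.022,0,0,0,0,0,1],[-0.022,0,0,0,0,0,1]]]'
python3 -m inch '[[[0.004,0,0,0,0,0,1],[0.008,0,0,0,0,0,1],[0.012,0,0,0,0,0,1],[0.016,0,0,0,0,0,1],[0.02,0,0,0,0,0,1],[0.02,0,0,0,0,0,1],[0.02,0,0,0,0,0,1]]]'
python3 -c "
from h import *
report()
a=cv2.imread('pics/last_top.png')[180:225,240:290];b=cv2.imread('pics/last_side.png')[210:260,220:280]
cv2.imwrite('pics/c.png',np.hstack([cv2.resize(a,(400,360),interpolation=2),cv2.resize(b,(400,360),interpolation=2)]))"
```

```text
clock: 7.85
position: [0.4597, -0.077, 0.0952]
ee_rot: [0.834, 0.552, 0.0, 0.0]
ft_force: [-3.3, 0.7, 9.0]
grip_width: -0.001
grasp_force: 5.3
clock: 8.55
position: [0.4674, -0.0583, 0.0947]
ee_rot: [0.834, 0.552, 0.001, 0.0]
ft_force: [-0.0, 1.6, 6.1]
grip_width: -0.002
grasp_force: 2.8
top fin [118.9 118.3 118.1] ptr [116.7 117.1 116.6] gap 1.6
side fin [113.6 113.2 113.8] ptr [115.9 115.9 115.8] gap -2.3
```

View pics/c.png

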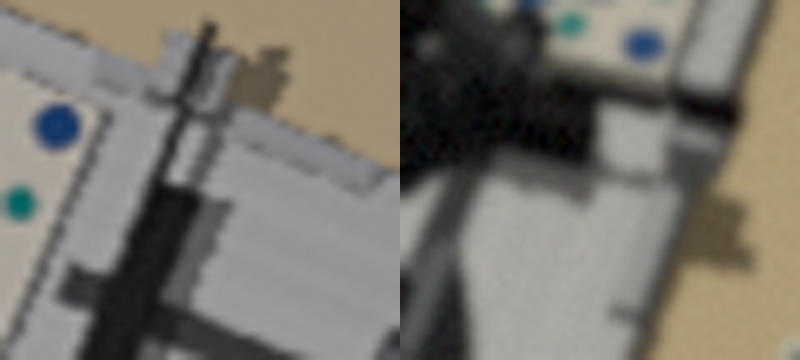

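Top view: the pointer runs (165,180)–(185,110) and the fin (183,100)–(208,28), so they are nearly collinear with about 1 mm left. I'll nudge the wheel slightly and then lift.

```bash
python3 -m inch '[[[0.001,0,0,0,0,0,1],[0.002,0,0,0,0,0,1],[0.002,0,0,0,0,0,1],[0.002,0,-0.005,0,0,0,1],[0.002,0,-0.03,0,0,0,1],[-0.02,0,-0.07,0,0,0,1],[-0.06,0,-0.11,0,0,0,1],[-0.1,0,-0.14,0,0,0,1],[-0.14,0,-0.14,0,0,0,1],[-0.18,0,-0.14,0,0,0,1]]]'
python3 -m inch '[[[-0.02,0,0,0,0,0,1],[-0.02,0,0,0,0,0,1],[-0.02,0,0,0,0,0,1]]]'
python3 -c "
from h import *
report()
a=cv2.imread('pics/last_top.png')[165:275,180:335];b=cv2.imread('pics/last_side.png')[210:260,220:280]
cv2.imwrite('pics/d.png',np.hstack([cv2.resize(a,(480,341),interpolation=2),cv2.resize(b,(320,341),interpolation=2)]))"
```

```text
clock: 9.65
position: [0.3954, -0.2266, 0.2359]
ee_rot: [0.834, 0.551, 0.0, 0.001]
ft_force: [0.9, -0.1, -0.2]
grip_width: -0.001
grasp_force: 0.0
clock: 9.95
position: [0.3883, -0.2427, 0.2342]
ee_rot: [0.834, 0.551, -0.0, -0.0]
ft_force: [0.7, 0.6, -0.1]
grip_width: 0.002
grasp_force: 0.0
top fin [118.9 118.4 118.1] ptr [117.  117.1 117.4] gap 1.3
side fin [113.6 113.2 113.8] ptr [116.2 116.3 116.1] gap -2.6
```

View pics/d.png

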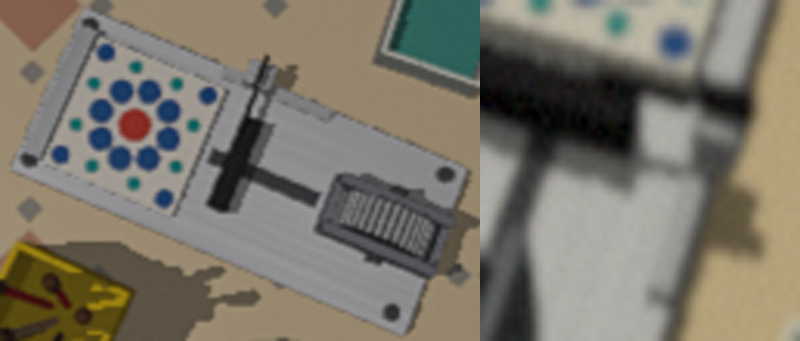

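The pointer at about (258,105) and the fin at (263,70) are collinear in the top view. The hand is clear and nothing else has moved, so I'm handing in.

```bash
python3 -c "
from h import *
print(order.hand_in())"
```

```text
the job is handed in; nothing more can be done
None
```

I rolled the wheel in four strokes plus a small nudge until the jaw's pointer lined up with the gauge fin, to within about 1 mm in the top view. The side view was less reliable, with the pointer partly hidden against the tile's edge, and read about -2.6 mm. The hand is clear, the tile and other objects looked undisturbed in the pictures, and the job is handed in, with no verdict returned.

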